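# Fit the trimming chuck onto the bench wheel

### The job

Take the trimming chuck (the square grey plate with the round neck) by its neck and fit it on the bench pottery wheel: over the centre shaft and with the drive pin in its slot, fully home and flat on the wheel head, then let go of it. Go gently and turn it to feel for the pin instead of forcing it down, and leave the other things on the bench where they are.

Things in the scene. Friction and masses are not known exactly. Their poses are not given: they have to be found in the camera images.
- chuck_mid (a point): Trimming chuck, one loose grey plastic piece of 0.28 to 0.56 kg: plate 116 x 116 x 10 mm, lying flat, with a round hollow neck on its middle (54 mm outside, 44 mm inside diameter, 60 mm tall, 70 mm over all). This point: on its axis, half-way up, 35 mm above the underside, 35 mm below the rim. z points up out of the neck. Grip it by the neck.
- chuck_bore (a point): Centre of the 18 mm round bore right through the middle of the chuck's plate, on the plate's underside, 35 mm below the chuck's centre point; lower edge chamfered 1.5 mm. Axes as the chuck's.
- chuck_slot (a point): Centre of the chuck's drive slot on the plate's underside, 40 mm from the bore's centre along the chuck's own +x. A rectangular slot right through the plate, 13 mm long along x (radially), 11 mm wide along y; seen from above beside the neck, the only hole there.
- wheel_seat (a point): Point on the axis and the flat top face of the round aluminium wheel head (190 mm across), 88 mm above the bench. Its frame is the housing's, not the head's: z up, the speed knob towards -x. With the chuck seated its underside lies flat on this face, shaft in bore and pin in slot, so the chuck's centre point is 35 mm above.
- wheel: Bench pottery wheel: round white housing 212 mm across, fixed to the bench, origin under its centre, black speed knob on its rim towards -x. Switched off, the head is stiff: it takes about 0.8 N m to turn, so light rubbing on the pin does not turn it. More than about 30 N between chuck and wheel does damage.
- wheel_shaft_top (a point): Top of the steel shaft on the wheel's axis, 32 mm above the wheel-head face. 16 mm in diameter; its top 7 mm taper to 9 mm. The drive pin, 40 mm from the axis, is 8 mm in diameter, 9 mm tall, its top 3 mm tapering to 5 mm. The head was left stopped up to 40 degrees either way of having the pin at -x, in line with the knob: no reading tells where the pin is; see or feel it.
- cup: A bystander, not part of the work: terracotta cup, 76 mm wide, 85 mm tall. Origin at the centre of its underside.
- jar: A bystander, not part of the work: glass jar with a white cap, 68 mm wide, 85 mm tall. Origin at the centre of its underside.
- bat: A bystander, not part of the work: plain wooden throwing bat, 116 mm square, 12 mm thick, two small holes and no neck. Origin at the centre of its underside.
- bowl: A bystander, not part of the work: white bowl, 124 mm wide, 55 mm tall. Origin at the centre of its underside.
- rib: A bystander, not part of the work: thin wooden rib, 55 x 95 x 8 mm, lying flat. Origin at the centre of its underside.
- can: A bystander, not part of the work: steel can, 60 mm wide, 75 mm tall. Origin at the centre of its underside.

How it is judged:
By the outcome, as a careful person would: the job done as asked, in the order asked, and still so for the second after the job is handed in, with the robot touching nothing.
It also fails if it takes over 72 s, if anything falls off the work surface, if the arm or the gripper's body presses on something with over 40 N, if the wrist force passes 120 N, or if a joint passes its speed limit or range.

### The arm

A 6-joint arm with a two-finger parallel gripper is mounted at the origin on the work surface. World frame = base frame: x ahead of the robot, y to its left, z up, the work surface at z = 0. Lengths are in mm, angles in rad, forces in N, time in s.
With the tool pointing down it reaches from about 350 to 975 mm from the base axis. Payload 7.1 kg.
Tool frame: the origin (TCP) lies at the very end of the fingers, on their centre line; the grasp point (between the pads) lies 19 mm behind it; z points along the fingers, y is the direction in which the jaws open and shut (so a half turn about z gives the same grasp; the last joint's range is limited). The gripper opens to 88 mm and grips with 3 to 60 N. Pads are 20 mm wide; open, the fingers measure 115 mm over their backs; the gripper's body (75 mm by 178 mm) begins 61 mm behind the grasp point.
Start: joints at [1.253, 0.423, 1.63, -0, 1.089, -0.019], TCP at [183.952, 597.299, 222.675] pointing down, gripper open.
Joint ranges: [-3, 3], [-0.9, 2.11], [0.09, 2.58], [-1.31, 4.45], [0.11, 2.69], [-2.54, 2.54]. Speed limits (rad/s): [2.39, 2.39, 3.01, 3.14, 3.14, 3.14].

### API

Orientations are given as a rotation vector (axis times angle).
In Python, from workcell import readout, imaging, close_job gives the robot as it stands.
- The arm moves only by the tool carry_out, never from a script. Its argument "rows" is a list of rows, each a list of 3 entries, a list of its own where there are three numbers: the shift along the tool's x, y, z in m, then the turn, a rotation vector about the tool's x, y, z in rad, then the closure, from 0 (fully open) to 1 (shut). In form: [[[dx, dy, dz], [wx, wy, wz], hand], ...]. A call has 1 to 12 rows; each row shifts and turns the commanded pose from where the row before left it, along the tool's axes as they then stand; what a row does not reach is not made up. A row lasts 1/12 s, in which the tool goes at most 41.7 mm and 7.16 degrees, less where a joint would pass 70% of its speed; a pose out of reach is approached as far as the arm can. A call with a gripper value outside its range is refused whole. The fingers move at their own pace and stop on an object; the grip force is fixed at half the most. Time passes only in rows, so rows that do not move let the fingers close. It gives the time, the measured TCP pose, the force and the opening at its end, in the units of the state.
- readout.get_obs(): the state, without advancing time (a new reading comes with each control period).
- imaging.get_image(name): name is "scene" or "top"; returns the picture (400x640x3 uint8, red, green, blue); there is no depth.
- imaging.camera_params(name): a dict with "fx", "fy", "cx", "cy" (pixels), "rvec" (rotation vector, rad) and "tvec" (3), from world to camera coordinates, as OpenCV has them. Camera axes: x right, y down, z forward; pixel columns grow to the right and rows downward; lengths in mm; the calibration is good to about 2 mm. A picture is of the moment at which its call begins. camera_params takes no time and is no camera call.
- close_job(): hands the job in, once; it reports no verdict.
The state is a dict: "t": time; "qpos": joint angles; "qvel": joint speeds; "joint_torque": joint torques, N m; "ee_pos": TCP position; "orientation": TCP orientation; "ft_force": force on the tool from outside, world axes, zero at the start; "moment": the same for the moment, N m; "width": finger opening in mm.
Only numpy, scipy, OpenCV 4.12 (cv2) and the standard library are available. Lean on these libraries where they do the work, as an engineer would, in place of code of your own. Each camera call takes 0.05 s, during which the arm holds its last target.

## Working session

There is one attempt and no reset: what is moved stays moved. The work goes in short steps, Python scripts to look and compute and a tool call to move; the robot and the scene stay as the last step left them, time stands still between calls to the robot, and variables do not carry over. Pictures are saved under pics/ and viewed, and the job is handed in when it is done.

Besides the shell and the picture viewer there is one more tool, called by a JSON object that holds its "api" and its "payload". carry_out: Moves the arm, as the interface text tells. Its arguments: {"type":"object","properties":{"rows":{"type":"array","items":{"type":"array"}}},"required":["rows"]}

```bash
mkdir -p pics; ls; python3 - <<'E'
from workcell import readout, imaging
import cv2
for n in ("scene","top"):
    im=imaging.get_image(n); cv2.imwrite(f"pics/{n}0.png",im[:,:,::-1]); print(n,imaging.camera_params(n))
print(readout.get_obs())
E
```

```text
pics
scene {'fx': 416.5193734061511, 'fy': 416.5193734061511, 'cx': 314.4320517455398, 'cy': 205.35333554722234, 'rvec': array([ 0.83938691,  2.7430156 , -0.79241467]), 'tvec': array([ 467.65715361, -224.61992415, 1451.8230573 ])}
top {'fx': 514.2121801968271, 'fy': 514.2121801968271, 'cx': 321.47309082054306, 'cy': 204.37740087108486, 'rvec': array([ 2.01481577, -2.21120574,  0.22616784]), 'tvec': array([  72.80065742,  577.78968901, 1233.72378277])}
{'t': 0.1, 'qpos': array([ 1.25298824e+00,  4.23767130e-01,  1.63060247e+00, -5.03530998e-06,
        1.08864744e+00, -1.89824473e-02]), 'qvel': array([ 0.00012756, -0.00243383, -0.00162351, -0.00081257, -0.00080604,
       -0.00068765]), 'joint_torque': array([ 5.82428002e-04, -5.45615244e+01, -2.74322891e+01,  6.44864584e-02,
        1.88020302e-02, -4.24079997e-05]), 'ee_pos': array([183.80416195, 596.82307195, 221.98212353]), 'orientation': array([-4.67611056e-01, -3.10635915e+00,  2.20677583e-03]), 'ft_force': array([-0.23494207, -0.54268709, -0.55862907]), 'moment': array([ 0.03232402,  0.00129012, -0.00631551]), 'width': 87.74376344427671}
```

View pics/scene0.png

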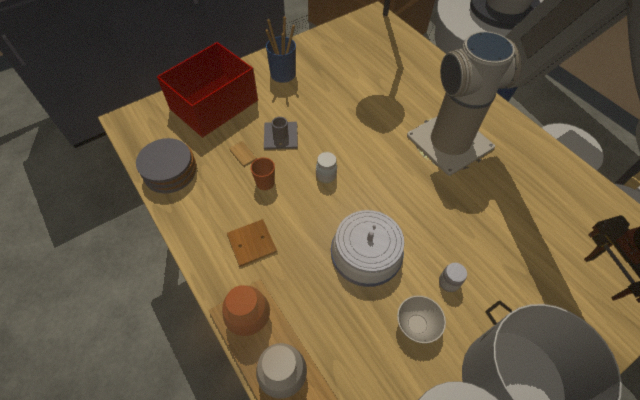

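View pics/top0.png

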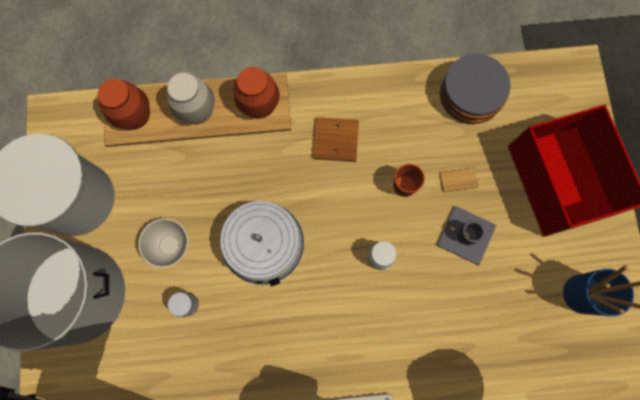

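```bash
cat > h.py <<'E'
import numpy as np, cv2
from workcell import readout, imaging
P={n:imaging.camera_params(n) for n in("scene","top")}
def K(p): return np.array([[p['fx'],0,p['cx']],[0,p['fy'],p['cy']],[0,0,1]])
def proj(n,X):
    p=P[n]; return cv2.projectPoints(np.float64(X).reshape(-1,1,3),p['rvec'],p['tvec'],K(p),None)[0].reshape(-1,2)
def atz(n,uv,z):
    p=P[n];R=cv2.Rodrigues(p['rvec'])[0];C=-R.T@p['tvec']
    uv=np.float64(uv).reshape(-1,2);d=(np.c_[(uv-[p['cx'],p['cy']])/[p['fx'],p['fy']],np.ones(len(uv))])@R
    return C+d*((z-C[2])/d[:,2])[:,None]
def crop(n,x0,y0,w,h,s,name,im=None):
    im=imaging.get_image(n) if im is None else im
    c=cv2.resize(im[y0:y0+h,x0:x0+w],None,fx=s,fy=s,interpolation=cv2.INTER_CUBIC)
    cv2.imwrite("pics/"+name,c[:,:,::-1]); return im
E
python3 - <<'E'
from h import *
for n,b in (("top",[(210,190,100,100,6),(425,195,80,80,7)]),("scene",[(322,200,90,90,6),(255,105,55,55,10)])):
    im=cv2.imread(f"pics/{n}0.png")[:,:,::-1]
    for i,(x,y,w,h,s) in enumerate(b): crop(n,x,y,w,h,s,f"{n}_c{i}.png",im)
print(proj("top",[[0,0,0],[184,597,222],[400,0,0]]))
E
```

```text
[[351.81617514 445.1983203 ]
 [ 55.99016397 404.85263993]
 [335.48035153 277.86236477]]
```

View pics/top_c0.png

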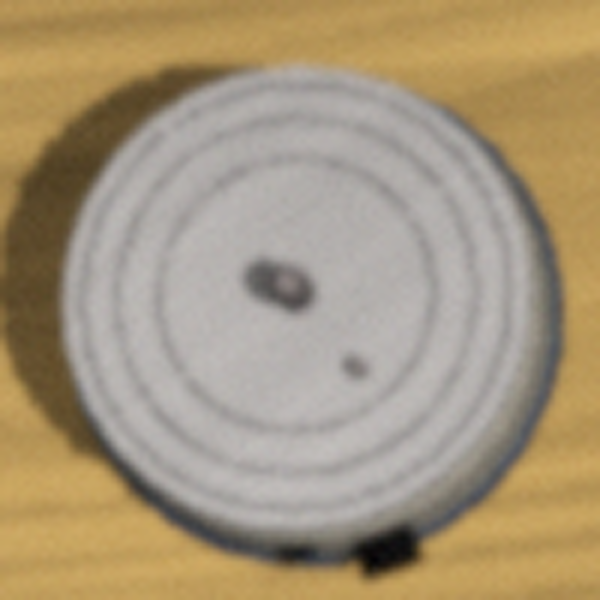

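View pics/top_c1.png

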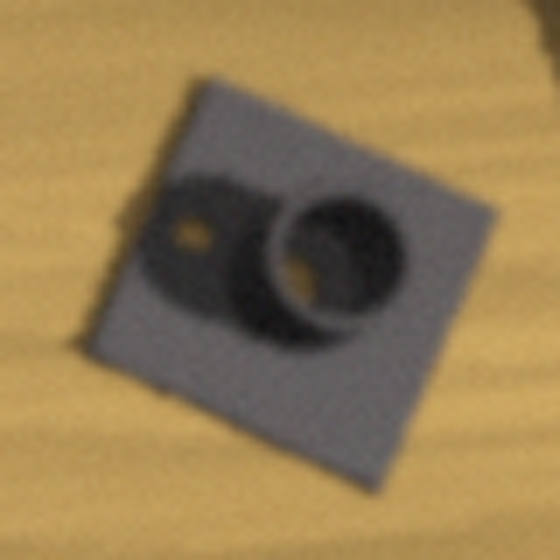

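View pics/scene_c0.png

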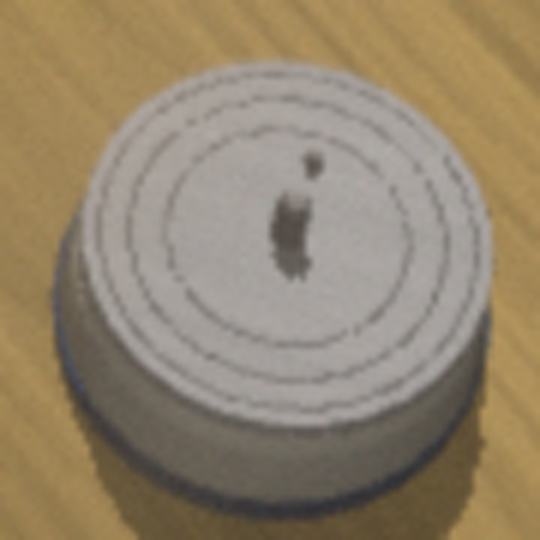

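View pics/scene_c1.png

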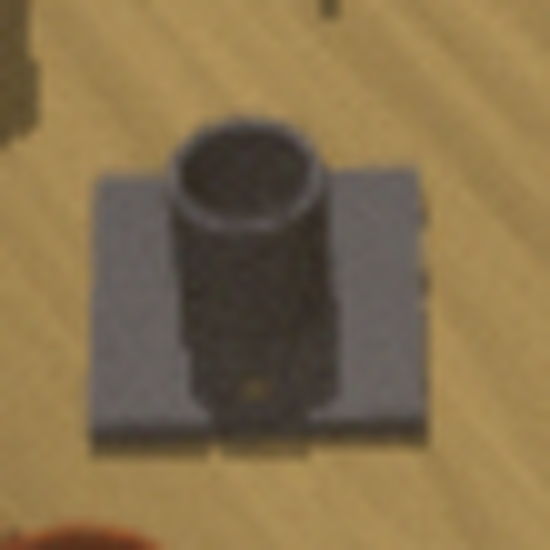

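```bash
python3 - <<'E'
from h import *
def px(c,x0,y0,s): return (np.float64(c)+.5)/s-.5+[x0,y0]
C=px([(210,77),(499,210),(381,491),(91,351)],425,195,7)
W=atz("top",C,10)[:,:2];print(W.round(1),"ctr",W.mean(0),[np.linalg.norm(W[i]-W[i-1]).round(1) for i in range(4)])
sl=atz("top",px([(193,233)],425,195,7),5)[0];print("slot",sl)
d=sl[:2]-W.mean(0);print(np.linalg.norm(d),np.degrees(np.arctan2(d[1],d[0])))
e=[np.degrees(np.arctan2(*(W[(i+1)%4]-W[i])[::-1])) for i in range(4)];print("edges",e)
# neck rim top
print("rim",atz("top",px([(337,260)],425,195,7),70))
Cs=px([(95,175),(418,172),(425,428),(92,432)],255,105,10)
Ws=atz("scene",Cs,10)[:,:2];print("scene",Ws.round(1),Ws.mean(0));print("rim s",atz("scene",px([(250,174)],255,105,10),70), "slot s",atz("scene",px([(255,388)],255,105,10),8))
e=[np.degrees(np.arctan2(*(Ws[(i+1)%4]-Ws[i])[::-1])) for i in range(4)];print("edges",e)
# wheel
for nm,pts in (("in",[(160,292),(437,292),(298,155),(298,430)]),("mid",[(113,296),(482,296),(297,118),(297,475)])):
    w=atz("top",px(pts,210,190,6),88)[:,:2];print(nm,w.round(1),w[:2].mean(0),w[2:].mean(0))
print("shaft",atz("top",px([(290,284)],210,190,6),120),"pin",atz("top",px([(356,364)],210,190,6),93))
print("knob",atz("top",px([(390,552)],210,190,6),40))
for nm,pts in (("in",[(165,236),(410,236),(287,128),(287,345)]),):
    w=atz("scene",px(pts,322,200,6),88)[:,:2];print(nm,w.round(1),w[:2].mean(0),w[2:].mean(0))
print("shaft s",atz("scene",px([(294,197)],322,200,6),120),"pin",atz("scene",px([(314,163)],322,200,6),95))
E
```

```text
[[ 557.  -327.8]
 [ 497.2 -426.9]
 [ 398.6 -367.4]
 [ 459.2 -269.4]] ctr [ 478.00390927 -347.84623052] [np.float64(113.9), np.float64(115.7), np.float64(115.2), np.float64(115.3)]
slot [ 499.89614265 -314.29566095    5.        ]
40.06133548457998 56.87496886768309
edges [np.float64(-121.08856340648862), np.float64(148.88965419219707), np.float64(58.25964066766527), np.float64(-30.857178038098102)]
rim [[ 476.65312108 -345.98600316   70.        ]]
scene [[ 492.4 -427. ]
 [ 396.2 -364. ]
 [ 458.2 -263.1]
 [ 553.4 -325. ]] [ 475.06892236 -344.80080578]
rim s [[ 472.89132037 -345.58018048   70.        ]] slot s [[ 496.2432762 -312.2702658    8.       ]]
edges [np.float64(146.79643411048917), np.float64(58.40851148680038), np.float64(-33.04877206120127), np.float64(-120.87235490061147)]
in [[511.8 233.2]
 [501.4 121.5]
 [562.9 173.7]
 [450.9 181.3]] [506.58047543 177.34876177] [506.91141118 177.52087964]
mid [[511.9 252.2]
 [498.1 103.5]
 [578.3 173.1]
 [433.1 182.9]] [504.99091919 177.86849133] [505.67461133 178.01029237]
shaft [[505.16934107 176.89897446 120.        ]] pin [[474.62560851 155.78198176  93.        ]]
knob [[402.37382758 152.36534073  40.        ]]
in [[550.1 148.4]
 [456.9 211.3]
 [468.3 134.5]
 [537.6 223. ]] [503.51519064 179.82877544] [502.96719207 178.74542707]
shaft s [[502.34221763 177.10835095 120.        ]] pin [[472.68523454 159.08819736  95.        ]]
```

```bash
cat >> h.py <<'E'
from scipy.spatial.transform import Rotation as Ro
def Rt(psi): # tool z down, tool y at yaw psi deg
    a=np.radians(psi); y=np.array([np.cos(a),np.sin(a),0]); z=np.array([0,0,-1.]); return np.c_[np.cross(y,z),y,z]
def yaw(R): return np.degrees(np.arctan2(R[1,1],R[0,1]))
def now():
    o=readout.get_obs(); R=Ro.from_rotvec(o['orientation']).as_matrix()
    print("t",o['t'].__round__(2),"pos",o['ee_pos'].round(1),"yaw",yaw(R).round(2),"tilt",R[:,2].round(3)[:2],"F",o['ft_force'].round(1),"M",o['moment'].round(2),"w",round(o['width'],1),"q6",o['qpos'][5].round(2)); return o['ee_pos'],yaw(R)
def plan(p,psi,segs,hand):
    """segs: (pos, dyaw world deg, nrows)"""
    p=np.float64(p); rows=[]
    for q,dy,n in segs:
        p0=p.copy(); 
        psi0=psi
        for i in range(n):
            d=Rt(psi).T@(p0+(np.float64(q)-p0)*(i+1)/n-p); d=np.round(d/1000,4)
            w=round(-np.radians(psi0+dy*(i+1)/n-psi),3)
            p=p+Rt(psi)@d*1000; psi-=np.degrees(w)
            rows.append([[float(v) for v in d],[0,0,w],hand])
    for i in range(0,len(rows),12): print(str(rows[i:i+12]).replace(" ",""))
    print("end",p.round(1),round(psi,2))
E
python3 - <<'E'
from h import *
p,y=now()
plan(p,y,[((260,400,290),-40,6),((480,50,260),-70,12),((476.5,-346,150),y*0-86-72.9+110,12)],0)
print("bystanders",atz("top",[[408,180],[460,180],[382,255],[180,305]],0).round())
print("vessels",atz("top",[[120,270],[75,345]],0).round())
E
```

```text
t 0.1 pos [183.8 596.8 222. ] yaw 72.88 tilt [-0.    -0.001] F [-0.2 -0.5 -0.6] M [ 0.03  0.   -0.01] w 87.7 q6 -0.02
[[[-0.0218,-0.0276,-0.0113],[0,0,np.float64(0.116)],0],[[-0.0248,-0.0249,-0.0114],[0,0,np.float64(0.117)],0],[[-0.0276,-0.0218,-0.0113],[0,0,np.float64(0.116)],0],[[-0.0299,-0.0185,-0.0113],[0,0,np.float64(0.116)],0],[[-0.0319,-0.0149,-0.0114],[0,0,np.float64(0.117)],0],[[-0.0334,-0.0111,-0.0113],[0,0,np.float64(0.116)],0],[[-0.0344,-0.0004,0.0025],[0,0,np.float64(0.102)],0],[[-0.0344,0.003,0.0025],[0,0,np.float64(0.102)],0],[[-0.0338,0.0066,0.0025],[0,0,np.float64(0.101)],0],[[-0.033,0.0099,0.0025],[0,0,np.float64(0.102)],0],[[-0.0318,0.0132,0.0025],[0,0,np.float64(0.102)],0],[[-0.0303,0.0164,0.0025],[0,0,np.float64(0.102)],0]]
[[[-0.0285,0.0194,0.0025],[0,0,np.float64(0.102)],0],[[-0.0263,0.0222,0.0025],[0,0,np.float64(0.101)],0],[[-0.024,0.0247,0.0025],[0,0,np.float64(0.102)],0],[[-0.0213,0.0271,0.0025],[0,0,np.float64(0.102)],0],[[-0.0185,0.0291,0.0025],[0,0,np.float64(0.102)],0],[[-0.0154,0.0308,0.0025],[0,0,np.float64(0.102)],0],[[-0.0265,0.0197,0.0092],[0,0,np.float64(0.071)],0],[[-0.025,0.0215,0.0091],[0,0,np.float64(0.071)],0],[[-0.0234,0.0232,0.0092],[0,0,np.float64(0.071)],0],[[-0.0218,0.0249,0.0092],[0,0,np.float64(0.071)],0],[[-0.0199,0.0263,0.0091],[0,0,np.float64(0.072)],0],[[-0.0179,0.0277,0.0092],[0,0,np.float64(0.071)],0]]
[[[-0.016,0.0289,0.0092],[0,0,np.float64(0.071)],0],[[-0.0139,0.0299,0.0091],[0,0,np.float64(0.071)],0],[[-0.0117,0.0309,0.0092],[0,0,np.float64(0.071)],0],[[-0.0094,0.0316,0.0092],[0,0,np.float64(0.071)],0],[[-0.0073,0.0322,0.0091],[0,0,np.float64(0.071)],0],[[-0.0049,0.0326,0.0092],[0,0,np.float64(0.071)],0]]
end [ 476.5 -346.   150. ] -86.0
bystanders [[ 639. -217.    0.]
 [ 626. -355.    0.]
 [ 447. -125.    0.]
 [ 369.  399.    0.]]
vessels [[471. 549.   0.]
 [295. 664.   0.]]
```

{"api": "carry_out", "payload": {"rows": [[[-0.0218,-0.0276,-0.0113],[0,0,0.116],0],[[-0.0248,-0.0249,-0.0114],[0,0,0.117],0],[[-0.0276,-0.0218,-0.0113],[0,0,0.116],0],[[-0.0299,-0.0185,-0.0113],[0,0,0.116],0],[[-0.0319,-0.0149,-0.0114],[0,0,0.117],0],[[-0.0334,-0.0111,-0.0113],[0,0,0.116],0],[[-0.0344,-0.0004,0.0025],[0,0,0.102],0],[[-0.0344,0.003,0.0025],[0,0,0.102],0],[[-0.0338,0.0066,0.0025],[0,0,0.101],0],[[-0.033,0.0099,0.0025],[0,0,0.102],0],[[-0.0318,0.0132,0.0025],[0,0,0.102],0],[[-0.0303,0.0164,0.0025],[0,0,0.102],0]]}}

```text
t: 1.1
ee_pos: [370.5, 223.8, 275.5]
orientation: [-2.267, -2.174, 0.0]
ft_force: [0.4, -0.1, 0.3]
width: 87.6
```

{"api": "carry_out", "payload": {"rows": [[[-0.0285,0.0194,0.0025],[0,0,0.102],0],[[-0.0263,0.0222,0.0025],[0,0,0.101],0],[[-0.024,0.0247,0.0025],[0,0,0.102],0],[[-0.0213,0.0271,0.0025],[0,0,0.102],0],[[-0.0185,0.0291,0.0025],[0,0,0.102],0],[[-0.0154,0.0308,0.0025],[0,0,0.102],0],[[-0.0265,0.0197,0.0092],[0,0,0.071],0],[[-0.025,0.0215,0.0091],[0,0,0.071],0],[[-0.0234,0.0232,0.0092],[0,0,0.071],0],[[-0.0218,0.0249,0.0092],[0,0,0.071],0],[[-0.0199,0.0263,0.0091],[0,0,0.072],0],[[-0.0179,0.0277,0.0092],[0,0,0.071],0]]}}

```text
t: 2.1
ee_pos: [477.9, -149.1, 205.0]
orientation: [-3.047, -0.765, 0.001]
ft_force: [0.2, 0.8, 0.2]
width: 87.6
```

{"api": "carry_out", "payload": {"rows": [[[-0.016,0.0289,0.0092],[0,0,0.071],0],[[-0.0139,0.0299,0.0091],[0,0,0.071],0],[[-0.0117,0.0309,0.0092],[0,0,0.071],0],[[-0.0094,0.0316,0.0092],[0,0,0.071],0],[[-0.0073,0.0322,0.0091],[0,0,0.071],0],[[-0.0049,0.0326,0.0092],[0,0,0.071],0],[[0,0,0],[0,0,0],0],[[0,0,0],[0,0,0],0],[[0,0,0],[0,0,0],0]]}}

```text
t: 2.85
ee_pos: [476.2, -344.9, 150.3]
orientation: [-3.139, -0.11, 0.001]
ft_force: [0.3, -0.1, -0.0]
width: 87.5
```

```bash
python3 - <<'E'
from h import *
p,y=now()
im=crop("top",425,180,110,100,7,"t1.png")
im=crop("scene",240,60,90,100,6,"s1.png")
E
```

```text
t 2.85 pos [ 476.2 -344.9  150.3] yaw -85.98 tilt [-0.001  0.001] F [ 0.3 -0.1 -0. ] M [0.03 0.13 0.03] w 87.5 q6 0.85
```

View pics/t1.png

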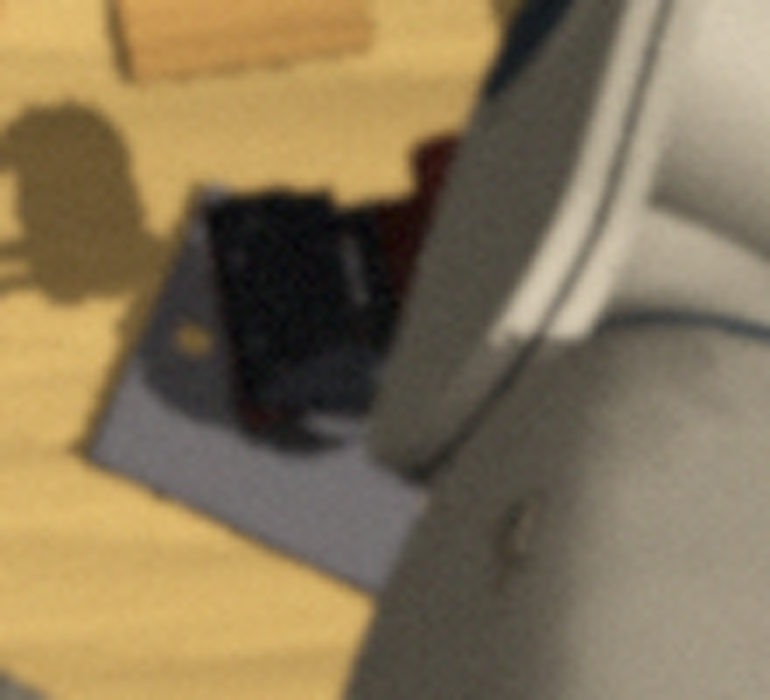

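View pics/s1.png

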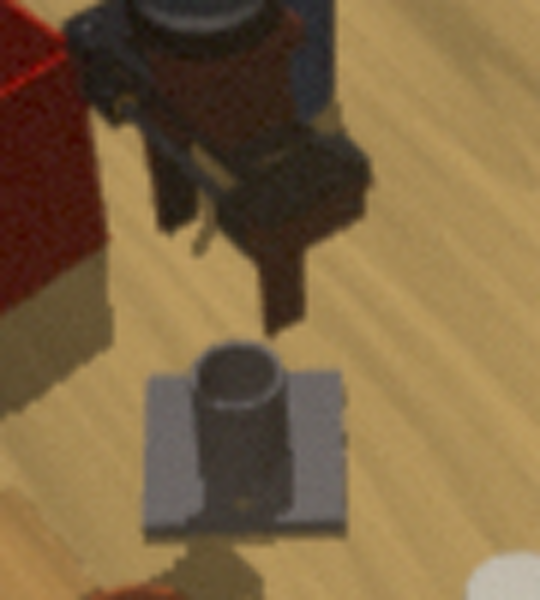

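```bash
python3 - <<'E'
from h import *
p,y=now()
print(proj("scene",p)-[240,60], (proj("scene",p)-[240,60])*6)
for z in(0,60,100,120):print(z,atz("top",[[512,150],[547,232]],z).round(), atz("scene",[[205,130],[256,97],[255,75]],z).round())
p0=p.copy();p0=[476.5,-346,28]
plan(p,y,[((476.5,-346,28),-86-y,6)],0)
E
```

```text
t 2.95 pos [ 476.7 -344.4  150.9] yaw -85.91 tilt [-0.  0.] F [ 0.1 -0.2 -0.5] M [-0.03  0.19  0.04] w 88.0 q6 0.85
[[37.00931536 44.89575183]] [[222.05589214 269.37451095]]
0 [[ 696. -507.    0.]
 [ 467. -560.    0.]] [[ 681. -520.    0.]
 [ 449. -563.    0.]
 [ 392. -671.    0.]]
60 [[ 679. -482.   60.]
 [ 460. -533.   60.]] [[ 695. -462.   60.]
 [ 475. -503.   60.]
 [ 421. -606.   60.]]
100 [[ 667. -465.  100.]
 [ 456. -514.  100.]] [[ 704. -424.  100.]
 [ 493. -463.  100.]
 [ 440. -562.  100.]]
120 [[ 662. -457.  120.]
 [ 453. -505.  120.]] [[ 708. -405.  120.]
 [ 501. -444.  120.]
 [ 450. -540.  120.]]
[[[-0.0001,0.0003,0.0205],[0,0,np.float64(0.0)],0],[[-0.0,0.0002,0.0205],[0,0,np.float64(0.001)],0],[[-0.0001,0.0003,0.0204],[0,0,np.float64(-0.0)],0],[[-0.0,0.0003,0.0205],[0,0,np.float64(0.0)],0],[[-0.0001,0.0002,0.0205],[0,0,np.float64(0.0)],0],[[-0.0,0.0003,0.0205],[0,0,np.float64(0.001)],0]]
end [ 476.5 -346.    28. ] -86.02
```

{"api": "carry_out", "payload": {"rows": [[[0,0,0.03],[0,0,0],0],[[0,0,0.03],[0,0,0],0],[[0,0,0.03],[0,0,0],0],[[0,0,0.02],[0,0,0],0],[[0,0,0.012],[0,0,0],0],[[0,0,0],[0,0,0],0],[[0,0,0],[0,0,0],1],[[0,0,0],[0,0,0],1],[[0,0,0],[0,0,0],1],[[0,0,0],[0,0,0],1],[[0,0,0],[0,0,0],1],[[0,0,0],[0,0,0],1]]}}

```text
t: 3.95
ee_pos: [477.6, -346.8, 29.9]
orientation: [3.137, 0.11, 0.004]
ft_force: [-0.1, -3.3, 5.6]
width: 52.4
```

```bash
python3 - <<'E'
from h import *
p,y=now()
im=crop("scene",240,60,90,100,6,"s2.png")
E
```

```text
t 3.95 pos [ 477.6 -346.8   29.9] yaw -85.99 tilt [ 0.002 -0.002] F [-0.1 -3.3  5.6] M [-0.29  0.32  0.09] w 52.4 q6 0.85
```

View pics/s2.png

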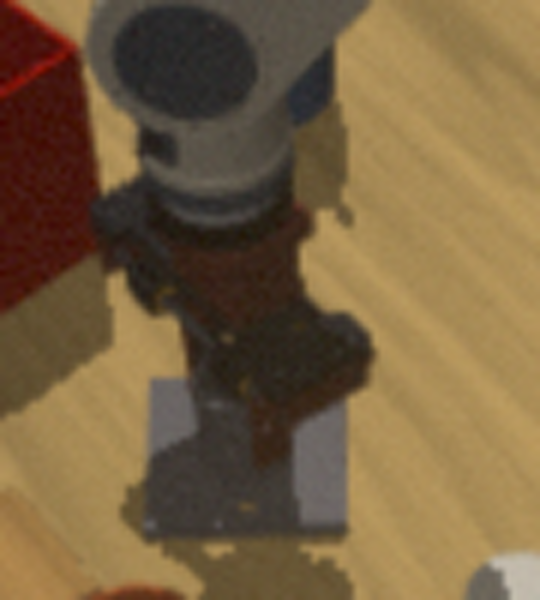

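{"api": "carry_out", "payload": {"rows": [[[0,0,-0.005],[0,0,0],1],[[0,0,-0.015],[0,0,0],1],[[0,0,-0.03],[0,0,0],1],[[0,0,-0.035],[0,0,0],1],[[0,0,-0.035],[0,0,0],1],[[0,0,-0.03],[0,0,0],1],[[0,0,-0.015],[0,0,0],1],[[0,0,0],[0,0,0],1],[[0,0,0],[0,0,0],1]]}}

```text
t: 4.75
ee_pos: [476.2, -345.0, 193.5]
orientation: [-3.139, -0.109, 0.0]
ft_force: [-1.0, -0.2, -5.2]
width: 52.5
```

```bash
python3 - <<'E'
from h import *
p,y=now()
im=crop("scene",240,10,90,100,6,"s3.png")
im=crop("top",425,180,110,100,7,"t3.png")
plan([476.5,-346,193],-86,[((500,-160,205),55.2,9),((525,70,205),60,8),((505,177.5,205),40,8)],1)
E
```

```text
t 4.75 pos [ 476.2 -345.   193.5] yaw -86.01 tilt [-0.  0.] F [-1.  -0.2 -5.2] M [0.01 0.16 0.01] w 52.5 q6 0.85
[[[0.004,-0.0204,-0.0013],[0,0,np.float64(-0.107)],1],[[0.0063,-0.0199,-0.0014],[0,0,np.float64(-0.107)],1],[[0.0083,-0.0191,-0.0013],[0,0,np.float64(-0.107)],1],[[0.0102,-0.0181,-0.0013],[0,0,np.float64(-0.107)],1],[[0.0122,-0.017,-0.0014],[0,0,np.float64(-0.107)],1],[[0.0139,-0.0155,-0.0013],[0,0,np.float64(-0.107)],1],[[0.0155,-0.0139,-0.0013],[0,0,np.float64(-0.107)],1],[[0.0169,-0.0122,-0.0014],[0,0,np.float64(-0.107)],1],[[0.018,-0.0104,-0.0013],[0,0,np.float64(-0.107)],1],[[0.0263,-0.012,0.0],[0,0,np.float64(-0.131)],1],[[0.0276,-0.0085,0.0],[0,0,np.float64(-0.131)],1],[[0.0286,-0.0049,0.0],[0,0,np.float64(-0.131)],1]]
[[[0.0289,-0.001,0.0],[0,0,np.float64(-0.131)],1],[[0.0288,0.0027,0.0],[0,0,np.float64(-0.13)],1],[[0.0282,0.0064,0.0],[0,0,np.float64(-0.131)],1],[[0.0271,0.0101,0.0],[0,0,np.float64(-0.131)],1],[[0.0255,0.0135,0.0],[0,0,np.float64(-0.131)],1],[[0.013,0.0044,0.0],[0,0,np.float64(-0.087)],1],[[0.0125,0.0054,0.0],[0,0,np.float64(-0.088)],1],[[0.012,0.0066,0.0],[0,0,np.float64(-0.087)],1],[[0.0114,0.0076,0.0],[0,0,np.float64(-0.087)],1],[[0.0106,0.0085,0.0],[0,0,np.float64(-0.087)],1],[[0.0099,0.0094,0.0],[0,0,np.float64(-0.088)],1],[[0.0091,0.0103,0.0],[0,0,np.float64(-0.087)],1]]
[[[0.0081,0.011,0.0],[0,0,np.float64(-0.087)],1]]
end [505.  177.5 205. ] 69.16
```

View pics/s3.png

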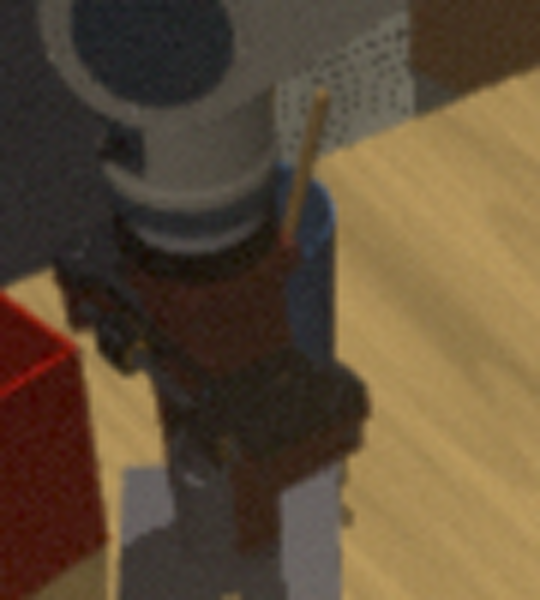

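View pics/t3.png

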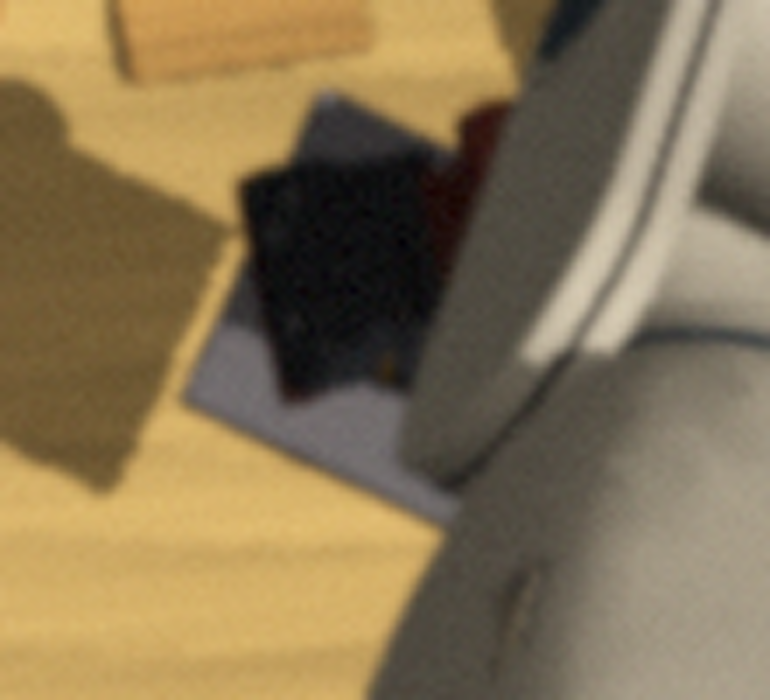

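{"api": "carry_out", "payload": {"rows": [[[0.004,-0.0204,-0.0013],[0,0,-0.107],1],[[0.0063,-0.0199,-0.0014],[0,0,-0.107],1],[[0.0083,-0.0191,-0.0013],[0,0,-0.107],1],[[0.0102,-0.0181,-0.0013],[0,0,-0.107],1],[[0.0122,-0.017,-0.0014],[0,0,-0.107],1],[[0.0139,-0.0155,-0.0013],[0,0,-0.107],1],[[0.0155,-0.0139,-0.0013],[0,0,-0.107],1],[[0.0169,-0.0122,-0.0014],[0,0,-0.107],1],[[0.018,-0.0104,-0.0013],[0,0,-0.107],1],[[0.0263,-0.012,0],[0,0,-0.125],1],[[0.0276,-0.0085,0],[0,0,-0.125],1],[[0.0286,-0.0049,0],[0,0,-0.125],1]]}}

```text
t: 5.85
ee_pos: [508.5, -71.9, 203.5]
orientation: [-2.387, -2.038, 0.004]
ft_force: [0.5, -0.2, -6.2]
width: 52.6
```

```bash
python3 - <<'E'
from h import *
p,y=now()
plan(p,y,[((525,70,205),40,7),((505,177.5,205),69.2-40-y,9)],1)
E
```

```text
t 5.85 pos [508.5 -71.9 203.5] yaw -9.02 tilt [-0.004  0.001] F [ 0.5 -0.2 -6.2] M [-0.05 -0.01  0.04] w 52.6 q6 -0.01
[[[0.0204,-0.0009,-0.0002],[0,0,np.float64(-0.1)],1],[[0.0204,0.0012,-0.0002],[0,0,np.float64(-0.099)],1],[[0.0201,0.0032,-0.0002],[0,0,np.float64(-0.1)],1],[[0.0197,0.0052,-0.0003],[0,0,np.float64(-0.1)],1],[[0.0191,0.0072,-0.0002],[0,0,np.float64(-0.1)],1],[[0.0184,0.009,-0.0002],[0,0,np.float64(-0.099)],1],[[0.0173,0.0107,-0.0002],[0,0,np.float64(-0.1)],1],[[0.0114,0.0042,0.0],[0,0,np.float64(-0.074)],1],[[0.011,0.0051,0.0],[0,0,np.float64(-0.074)],1],[[0.0106,0.0059,0.0],[0,0,np.float64(-0.074)],1],[[0.0102,0.0067,0.0],[0,0,np.float64(-0.074)],1],[[0.0097,0.0073,0.0],[0,0,np.float64(-0.075)],1]]
[[[0.009,0.0081,0.0],[0,0,np.float64(-0.074)],1],[[0.0085,0.0088,0.0],[0,0,np.float64(-0.074)],1],[[0.0078,0.0093,0.0],[0,0,np.float64(-0.074)],1],[[0.007,0.0099,0.0],[0,0,np.float64(-0.074)],1]]
end [505.  177.5 205. ] 69.19
```

{"api": "carry_out", "payload": {"rows": [[[0.0204,-0.0009,0],[0,0,-0.1],1],[[0.0204,0.0012,0],[0,0,-0.1],1],[[0.0201,0.0032,0],[0,0,-0.1],1],[[0.0197,0.0052,0],[0,0,-0.1],1],[[0.0191,0.0072,0],[0,0,-0.1],1],[[0.0184,0.009,0],[0,0,-0.1],1],[[0.0173,0.0107,0],[0,0,-0.1],1],[[0.0114,0.0042,0],[0,0,-0.074],1],[[0.011,0.0051,0],[0,0,-0.074],1],[[0.0106,0.0059,0],[0,0,-0.074],1],[[0.0102,0.0067,0],[0,0,-0.074],1],[[0.0097,0.0073,0],[0,0,-0.074],1]]}}

```text
t: 6.85
ee_pos: [514.6, 128.6, 203.3]
orientation: [-1.017, -2.968, 0.004]
ft_force: [-0.2, -0.9, -3.7]
width: 52.4
```

{"api": "carry_out", "payload": {"rows": [[[0.009,0.0081,0],[0,0,-0.054],1],[[0.0085,0.0088,0],[0,0,-0.054],1],[[0.005,0.006,0],[0,0,-0.054],1],[[0,0,0],[0,0,0],1],[[0,0,0],[0,0,0],1],[[0,0,0],[0,0,0],1]]}}

```text
t: 7.35
ee_pos: [510.4, 159.5, 204.5]
orientation: [-0.782, -3.041, 0.002]
ft_force: [-0.1, -0.0, -4.3]
width: 52.2
```

```bash
python3 - <<'E'
from h import *
p,y=now()
im=crop("scene",310,120,110,140,4,"s4.png")
im=crop("top",190,160,130,120,6,"t4.png")
now()
E
```

```text
t 7.35 pos [510.4 159.5 204.5] yaw 61.17 tilt [-0.002 -0.001] F [-0.1 -0.  -4.3] M [-0.    0.02 -0.04] w 52.2 q6 -0.79
t 7.45 pos [510.9 159.4 205.1] yaw 61.16 tilt [-0.001 -0.   ] F [ 0.6  0.  -4.3] M [-0.04  0.03  0.01] w 52.6 q6 -0.79
```

View pics/s4.png

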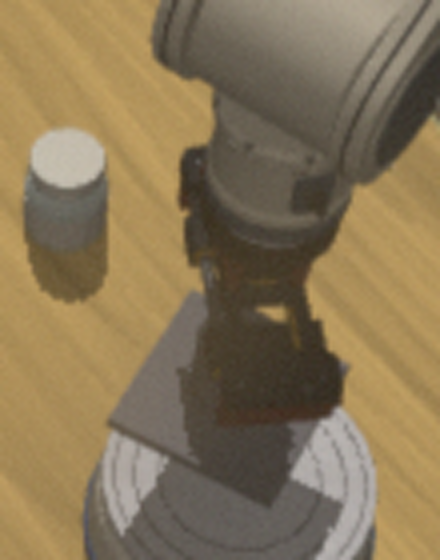

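View pics/t4.png

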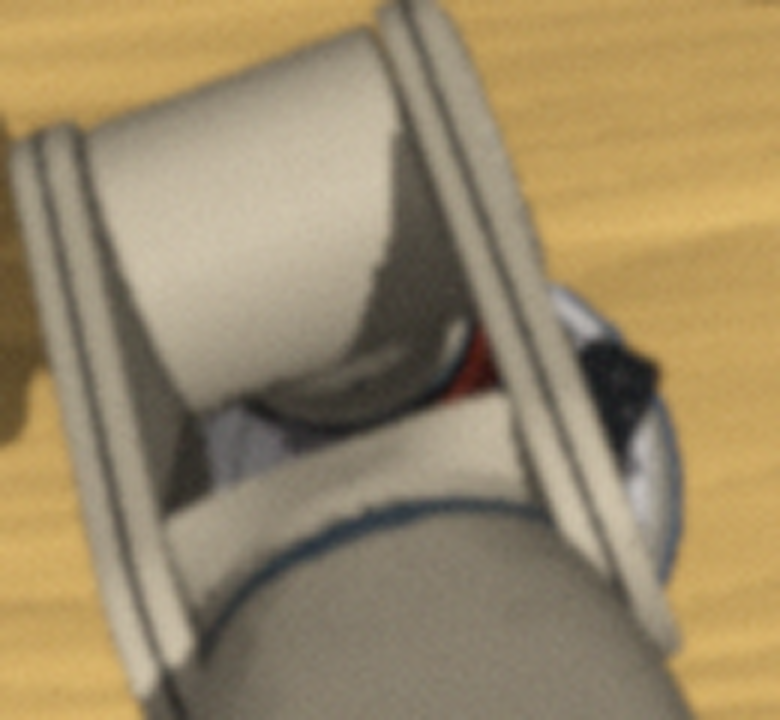

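```bash
python3 - <<'E'
from h import *
c=np.float64([(192,290),(107,424),(268,506)]); px=(c+.5)/4-.5+[310,120]
for z in (187,):
    W=atz("scene",px,z);print(W.round(1)); print("ctr",(W[0]+W[2])/2, np.linalg.norm(np.diff(W,axis=0),axis=1)); d=W[1]-W[2]; e=W[0]-W[1]
    print(np.degrees(np.arctan2(d[1],d[0])),np.degrees(np.arctan2(e[1],e[0])))
plan([510.6,159.5,204.8],61.16,[((504,178,204.8),8,2),((504,178,155),0,3)],1)
E
```

```text
[[484.5  86.  187. ]
 [591.2 137.6 187. ]
 [542.9 240.  187. ]]
ctr [513.65688677 162.99941517 187.        ] [118.54758943 113.19672312]
-64.7229891290467 -154.21047829856954
[[[0.0074,0.0065,0.0],[0,0,np.float64(-0.07)],1],[[0.0068,0.007,0.0],[0,0,np.float64(-0.07)],1],[[0.0,0.0,0.0166],[0,0,np.float64(-0.0)],1],[[0.0,0.0,0.0166],[0,0,np.float64(-0.0)],1],[[0.0,0.0,0.0166],[0,0,np.float64(-0.0)],1]]
end [504. 178. 155.] 69.18
```

{"api": "carry_out", "payload": {"rows": [[[0.0074,0.0065,0],[0,0,-0.07],1],[[0.0068,0.007,0],[0,0,-0.07],1],[[0,0,0.017],[0,0,0],1],[[0,0,0.017],[0,0,0],1],[[0,0,0.012],[0,0,0],1],[[0,0,0],[0,0,0],1],[[0,0,0],[0,0,0],1],[[0,0,0],[0,0,0],1]]}}

```text
t: 8.12
ee_pos: [505.1, 178.3, 160.3]
orientation: [0.566, 3.089, 0.001]
ft_force: [-1.5, 0.2, -4.7]
width: 52.6
```

```bash
python3 - <<'E'
from h import *
now()
im=crop("scene",310,150,110,130,5,"s5.png")
now()
E
```

```text
t 8.12 pos [505.1 178.3 160.3] yaw 69.22 tilt [0.001 0.   ] F [-1.5  0.2 -4.7] M [-0.02 -0.02  0.03] w 52.6 q6 -0.89
t 8.17 pos [505.2 178.4 160.6] yaw 69.24 tilt [0.001 0.   ] F [ 0.1  0.1 -4.6] M [ 0.01  0.03 -0.03] w 52.5 q6 -0.89
```

View pics/s5.png

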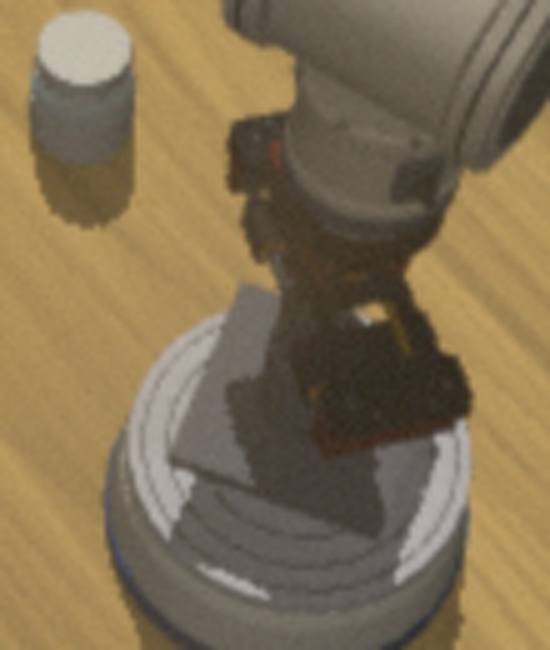

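```bash
python3 - <<'E'
from h import *
c=np.float64([(243,285),(173,456),(381,534)]); px=(c+.5)/5-.5+[310,150]
W=atz("scene",px,142.5);print(W.round(1)); print("ctr",(W[0]+W[2])/2, np.linalg.norm(np.diff(W,axis=0),axis=1)); d=W[1]-W[2]; e=W[0]-W[1]
print(np.degrees(np.arctan2(d[1],d[0])),np.degrees(np.arctan2(e[1],e[0])))
E
```

```text
[[490.5 103.2 142.5]
 [584.3 166.5 142.5]
 [523.  261.5 142.5]]
ctr [506.72952972 182.34760997 142.5       ] [113.14270323 113.10719648]
-57.16098966833214 -146.01105075221105
```

{"api": "carry_out", "payload": {"rows": [[[0,0,0.006],[0,0,0],1],[[0,0,0.006],[0,0,0],1],[[0,0,0.003],[0,0,0],1],[[0,0,0],[0,0,0],1],[[0,0,0],[0,0,0],1]]}}

```text
t: 8.58
ee_pos: [504.3, 178.4, 144.4]
orientation: [-0.565, -3.09, 0.001]
ft_force: [0.4, 0.3, -4.8]
width: 52.5
```

{"api": "carry_out", "payload": {"rows": [[[0,0,0.002],[0,0,0],1],[[0,0,0.002],[0,0,0],1],[[0,0,0],[0,0,0],1]]}}

```text
t: 8.83
ee_pos: [504.0, 178.2, 140.2]
orientation: [-0.565, -3.089, 0.001]
ft_force: [-0.6, -0.9, -4.5]
width: 52.5
```

{"api": "carry_out", "payload": {"rows": [[[0,0,0.002],[0,0,0],1],[[0,0,0.002],[0,0,0],1],[[0,0,0],[0,0,0],1]]}}

```text
t: 9.08
ee_pos: [504.0, 178.2, 136.1]
orientation: [-0.565, -3.089, 0.001]
ft_force: [-2.0, -2.1, -4.9]
width: 52.5
```

{"api": "carry_out", "payload": {"rows": [[[0,0,0.002],[0,0,0],1],[[0,0,0.002],[0,0,0],1],[[0,0,0],[0,0,0],1],[[0,0,0],[0,0,0],1]]}}

```text
t: 9.42
ee_pos: [504.0, 178.2, 132.2]
orientation: [-0.565, -3.089, 0.001]
ft_force: [-3.7, -2.8, -5.8]
width: 52.6
```

```bash
python3 -c "
from h import *
now()"
```

```text
t 9.42 pos [504.  178.2 132.2] yaw 69.27 tilt [-0.001 -0.001] F [-3.7 -2.8 -5.8] M [-0.51  0.6   0.02] w 52.6 q6 -0.89
```

{"api": "carry_out", "payload": {"rows": [[[0.0003,-0.0005,0],[0,0,0],1],[[0.0003,-0.0005,0.001],[0,0,0],1],[[0,0,0.001],[0,0,0],1],[[0,0,0],[0,0,0],1],[[0,0,0],[0,0,0],1]]}}

```text
t: 9.83
ee_pos: [504.0, 177.9, 130.8]
orientation: [0.565, 3.09, 0.001]
ft_force: [-1.4, 0.1, -5.1]
width: 52.4
```

```bash
python3 -c "
from h import *
now()"
```

```text
t 9.83 pos [504.  177.9 130.8] yaw 69.27 tilt [0.001 0.   ] F [-1.4  0.1 -5.1] M [-0.15  0.27 -0.03] w 52.4 q6 -0.89
```

{"api": "carry_out", "payload": {"rows": [[[0.0004,-0.0001,0.001],[0,0,0],1],[[0,0,0.001],[0,0,0],1],[[0,0,0.001],[0,0,0],1],[[0,0,0.001],[0,0,0],1],[[0,0,0],[0,0,0],1],[[0,0,0],[0,0,0],1]]}}

```text
t: 10.33
ee_pos: [503.3, 177.8, 126.6]
orientation: [0.565, 3.09, 0.0]
ft_force: [0.1, -0.7, -4.5]
width: 52.7
```

{"api": "carry_out", "payload": {"rows": [[[0,0,0.001],[0,0,0],1],[[0,0,0.001],[0,0,0],1],[[0,0,0],[0,0,0],1],[[0,0,0],[0,0,0],1]]}}

```text
t: 10.67
ee_pos: [503.1, 177.8, 124.6]
orientation: [-0.565, -3.09, 0.0]
ft_force: [0.4, 0.4, -4.5]
width: 52.6
```

```bash
python3 -c "
from h import *
now()"
```

```text
t 10.67 pos [503.1 177.8 124.6] yaw 69.27 tilt [-0. -0.] F [ 0.4  0.4 -4.5] M [ 0.   -0.    0.03] w 52.6 q6 -0.89
```

Well centred on the shaft. Now feeling for the pin, 1 mm at a time.

{"api": "carry_out", "payload": {"rows": [[[0,0,0.001],[0,0,0],1],[[0,0,0],[0,0,0],1],[[0,0,0],[0,0,0],1]]}}

```text
t: 10.92
ee_pos: [503.1, 177.8, 123.6]
orientation: [-0.565, -3.09, 0.0]
ft_force: [0.1, 0.0, -4.7]
width: 52.4
```

{"api": "carry_out", "payload": {"rows": [[[0,0,0.001],[0,0,0],1],[[0,0,0],[0,0,0],1],[[0,0,0],[0,0,0],1]]}}

```text
t: 11.17
ee_pos: [503.1, 177.8, 122.6]
orientation: [-0.565, -3.09, 0.0]
ft_force: [-0.7, 0.4, -5.1]
width: 52.3
```

{"api": "carry_out", "payload": {"rows": [[[0,0,0.001],[0,0,0],1],[[0,0,0],[0,0,0],1],[[0,0,0],[0,0,0],1]]}}

```text
t: 11.42
ee_pos: [503.1, 177.7, 121.6]
orientation: [-0.565, -3.09, 0.0]
ft_force: [-0.5, 1.3, -4.6]
width: 52.4
```

```bash
python3 -c "
from h import *
now()"
```

```text
t 11.42 pos [503.1 177.7 121.6] yaw 69.27 tilt [-0. -0.] F [-0.5  1.3 -4.6] M [-0.   -0.08 -0.02] w 52.4 q6 -0.89
```

{"api": "carry_out", "payload": {"rows": [[[0,0,0.001],[0,0,0],1],[[0,0,0],[0,0,0],1],[[0,0,0],[0,0,0],1]]}}

```text
t: 11.67
ee_pos: [503.1, 177.7, 120.6]
orientation: [-0.565, -3.09, 0.0]
ft_force: [0.6, -1.1, -4.2]
width: 52.4
```

{"api": "carry_out", "payload": {"rows": [[[0,0,0.001],[0,0,0],1],[[0,0,0],[0,0,0],1],[[0,0,0],[0,0,0],1]]}}

```text
t: 11.92
ee_pos: [503.1, 177.7, 119.6]
orientation: [-0.565, -3.09, 0.0]
ft_force: [0.1, -0.4, -4.3]
width: 52.4
```

```bash
python3 -c "
from h import *
now()"
```

```text
t 11.92 pos [503.1 177.7 119.6] yaw 69.27 tilt [-0. -0.] F [ 0.1 -0.4 -4.3] M [ 0.02 -0.    0.01] w 52.4 q6 -0.89
```

{"api": "carry_out", "payload": {"rows": [[[0,0,0.001],[0,0,0],1],[[0,0,0.001],[0,0,0],1],[[0,0,0],[0,0,0],1],[[0,0,0],[0,0,0],1]]}}

```text
t: 12.25
ee_pos: [503.3, 177.7, 117.9]
orientation: [0.565, 3.09, 0.0]
ft_force: [-0.9, -1.6, 0.1]
width: 52.5
```

{"api": "carry_out", "payload": {"rows": [[[0,0,0.0007],[0,0,0],1],[[0,0,0],[0,0,0],1],[[0,0,0],[0,0,0],1]]}}

```text
t: 12.5
ee_pos: [503.3, 177.7, 117.8]
orientation: [0.565, 3.09, 0.0]
ft_force: [-3.5, -3.1, 7.0]
width: 52.6
```

{"api": "carry_out", "payload": {"rows": [[[0,0,0.0007],[0,0,0],1],[[0,0,0],[0,0,0],1],[[0,0,0],[0,0,0],1]]}}

```text
t: 12.75
ee_pos: [503.3, 177.7, 117.8]
orientation: [0.565, 3.09, 0.0]
ft_force: [-4.7, -4.2, 14.1]
width: 52.4
```

```bash
python3 -c "
from h import *
now()"
```

```text
t 12.75 pos [503.3 177.7 117.8] yaw 69.27 tilt [0. 0.] F [-4.7 -4.2 14.1] M [-0.15  0.97  0.11] w 52.4 q6 -0.89
```

{"api": "carry_out", "payload": {"rows": [[[0.0002,-0.0003,-0.0014],[0,0,0],1],[[0,0,0],[0,0,0.03],1],[[0,0,0],[0,0,0.03],1],[[0,0,0],[0,0,0],1],[[0,0,0],[0,0,0],1]]}}

```text
t: 13.17
ee_pos: [503.8, 176.8, 118.0]
orientation: [0.655, 3.071, -0.002]
ft_force: [1.8, -5.9, 0.6]
width: 52.9
```

```bash
python3 -c "
from h import *
now()"
```

```text
t 13.17 pos [503.8 176.8 118. ] yaw 65.93 tilt [ 0.002 -0.001] F [ 1.8 -5.9  0.6] M [-1.16 -0.16  0.48] w 52.9 q6 -0.83
```

{"api": "carry_out", "payload": {"rows": [[[0,0,0],[0,0,-0.04],1],[[0,0,0],[0,0,-0.04],1],[[0,0,0],[0,0,-0.04],1],[[0,0,0],[0,0,0],1],[[0,0,0],[0,0,0],1]]}}

```text
t: 13.58
ee_pos: [503.1, 177.7, 117.8]
orientation: [0.474, 3.105, 0.0]
ft_force: [-0.1, 0.4, 0.2]
width: 52.8
```

```bash
python3 -c "
from h import *
now()"
```

```text
t 13.58 pos [503.1 177.7 117.8] yaw 72.65 tilt [0. 0.] F [-0.1  0.4  0.2] M [0.24 0.2  0.03] w 52.8 q6 -0.95
```

{"api": "carry_out", "payload": {"rows": [[[0,0,0],[0,0,-0.03],1],[[0,0,0],[0,0,0],1],[[0,0,0],[0,0,0],1]]}}

```text
t: 13.83
ee_pos: [502.9, 178.1, 117.8]
orientation: [0.428, 3.112, 0.001]
ft_force: [-2.4, 4.8, 0.1]
width: 52.4
```

```bash
python3 -c "
from h import *
now()"
```

```text
t 13.83 pos [502.9 178.1 117.8] yaw 74.33 tilt [0.    0.001] F [-2.4  4.8  0.1] M [ 0.82  0.49 -0.09] w 52.4 q6 -0.98
```

{"api": "carry_out", "payload": {"rows": [[[0,0,0],[0,0,-0.03],1],[[0,0,0],[0,0,0],1],[[0,0,0],[0,0,0],1]]}}

```text
t: 14.08
ee_pos: [502.7, 178.3, 117.8]
orientation: [-0.382, -3.118, -0.002]
ft_force: [-2.1, 6.7, 1.7]
width: 52.2
```

```bash
python3 -c "
from h import *
now()"
```

```text
t 14.08 pos [502.7 178.3 117.8] yaw 76.02 tilt [-0.     0.001] F [-2.1  6.7  1.7] M [ 0.91  0.52 -0.32] w 52.2 q6 -1.01
```

{"api": "carry_out", "payload": {"rows": [[[0,0,0],[0,0,0.044],1],[[0,0,0],[0,0,0.044],1],[[0,0,0.0003],[0,0,0],1],[[0,0,0],[0,0,0],1],[[0,0,0],[0,0,0],1]]}}

```text
t: 14.5
ee_pos: [502.9, 177.6, 117.8]
orientation: [0.516, 3.099, 0.0]
ft_force: [-3.6, 1.2, 5.5]
width: 52.8
```

```bash
python3 -c "
from h import *
now()"
```

```text
t 14.5 pos [502.9 177.6 117.8] yaw 71.09 tilt [0. 0.] F [-3.6  1.2  5.5] M [ 0.61  0.6  -0.07] w 52.8 q6 -0.92
```

{"api": "carry_out", "payload": {"rows": [[[0.0003,0,-0.0003],[0,0,0],1],[[0,0,0],[0,0,0],1],[[0,0,0],[0,0,0],0.15],[[0,0,0],[0,0,0],0],[[0,0,0],[0,0,0],0],[[0,0,0],[0,0,0],0],[[0,0,0],[0,0,0],0],[[0,0,0],[0,0,0],0],[[0,0,0],[0,0,0],0]]}}

```text
t: 15.25
ee_pos: [502.6, 177.6, 117.6]
orientation: [-0.516, -3.099, 0.0]
ft_force: [-0.5, 0.4, -0.2]
width: 87.4
```

```bash
python3 -c "
from h import *
now()
crop('scene',310,150,110,130,5,'s6.png')"
```

```text
t 15.25 pos [502.6 177.6 117.6] yaw 71.1 tilt [-0. -0.] F [-0.5  0.4 -0.2] M [ 0.02 -0.01  0.  ] w 87.4 q6 -0.92
```

View pics/s6.png

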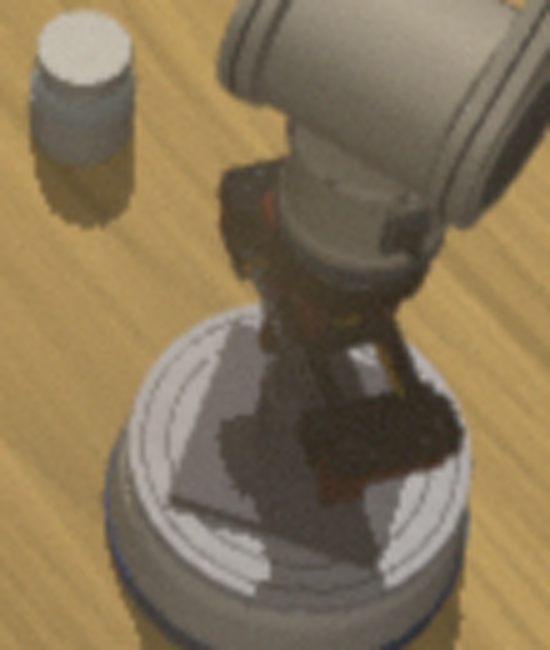

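Fingers are open and clear of the neck; rising straight up, then swinging toward -y for an unobstructed look.

{"api": "carry_out", "payload": {"rows": [[[0,0,-0.01],[0,0,0],0],[[0,0,-0.03],[0,0,0],0],[[0,0,-0.03],[0,0,0],0],[[0,0,-0.035],[0,0,0],0],[[0,0,-0.035],[0,0,0],0],[[0,0,-0.03],[0,0,0],0],[[-0.01,-0.03,0],[0,0,0],0],[[-0.01,-0.035,0],[0,0,0],0],[[-0.01,-0.038,0],[0,0,0],0],[[-0.01,-0.038,0],[0,0,0],0],[[-0.01,-0.038,0],[0,0,0],0],[[-0.01,-0.038,0],[0,0,0],0]]}}

```text
t: 16.3
ee_pos: [488.5, -48.7, 288.7]
orientation: [0.515, 3.098, 0.0]
ft_force: [0.9, -0.1, 0.4]
width: 87.8
```

{"api": "carry_out", "payload": {"rows": [[[-0.012,-0.035,0],[0,0,0],0],[[-0.012,-0.035,0],[0,0,0],0],[[-0.012,-0.03,0],[0,0,0],0],[[0,0,0],[0,0,0],0],[[0,0,0],[0,0,0],0]]}}

```text
t: 16.72
ee_pos: [490.5, -154.7, 288.2]
orientation: [0.521, 3.098, 0.0]
ft_force: [0.2, 0.5, 0.3]
width: 87.9
```

```bash
python3 -c "
from h import *
now()
crop('scene',310,170,110,110,5,'s7.png')
i=crop('top',200,170,120,110,6,'t7.png'); cv2.imwrite('pics/t7f.png',i[:,:,::-1])"
```

```text
t 16.72 pos [ 490.5 -154.7  288.2] yaw 70.91 tilt [0. 0.] F [0.2 0.5 0.3] M [0.03 0.04 0.02] w 87.9 q6 -1.57
```

View pics/s7.png

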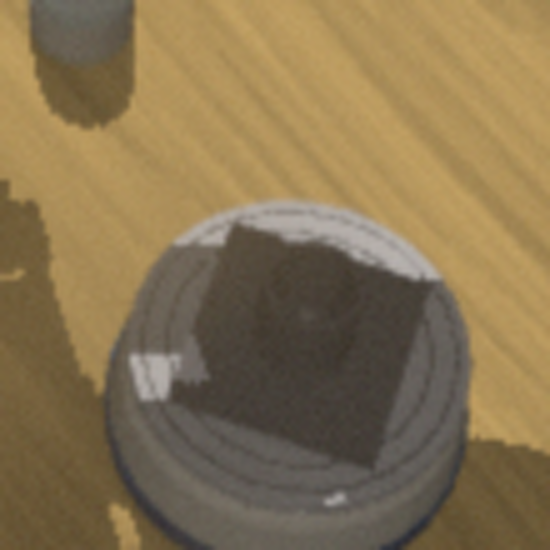

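View pics/t7.png

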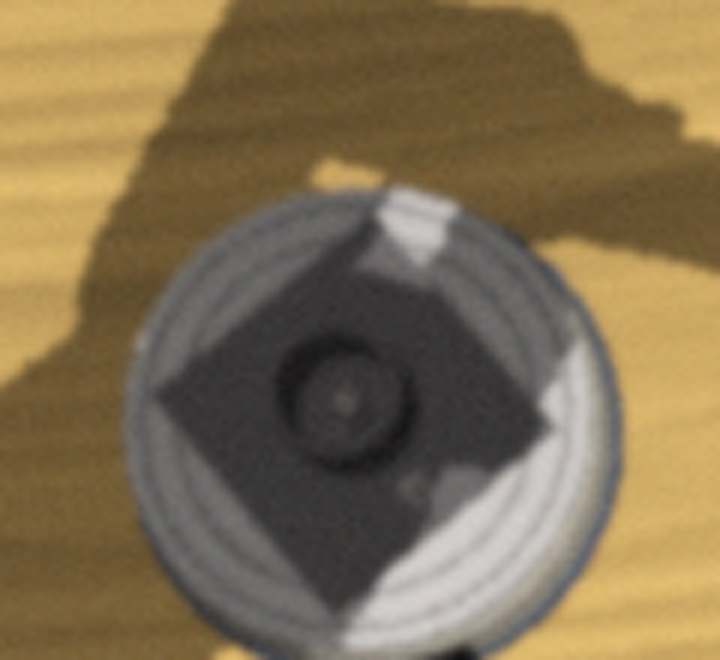

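View pics/t7f.png

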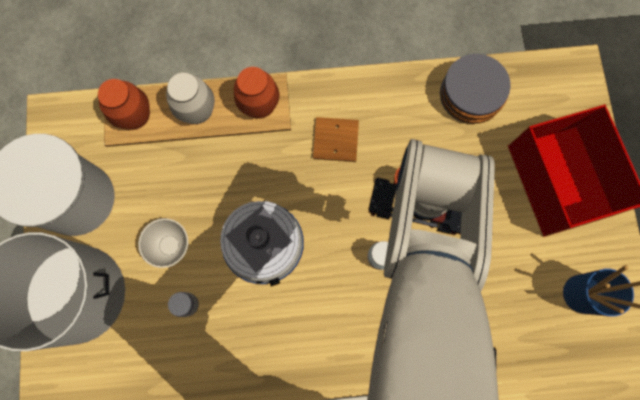

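```bash
python3 - <<'E'
from h import *
px=lambda c:(np.float64(c)+.5)/6-.5+[200,170]
W=atz("top",px([(157,397),(380,212),(551,428),(336,612)]),98)[:,:2];print(W.round(1),W.mean(0),[np.linalg.norm(W[i]-W[i-1]).round(1) for i in range(4)])
print(atz("top",px([(413,487)]),95),atz("top",px([(347,402)]),120))
im=cv2.imread("pics/t7f.png")[:,:,::-1]
c=im[205:275,215:305].astype(float); c=np.clip((c-20)*2.2,0,255).astype(np.uint8)
cv2.imwrite("pics/t7b.png",cv2.resize(c,None,fx=8,fy=8,interpolation=cv2.INTER_CUBIC)[:,:,::-1])
E
```

```text
[[518.6 256.5]
 [586.1 162. ]
 [491.4  99.8]
 [426.2 190.5]] [505.58612075 177.1859516 ] [np.float64(113.6), np.float64(116.1), np.float64(113.2), np.float64(111.7)]
[[473.27984648 156.87557378  95.        ]] [[506.07335739 178.02439294 120.        ]]
```

View pics/t7b.png

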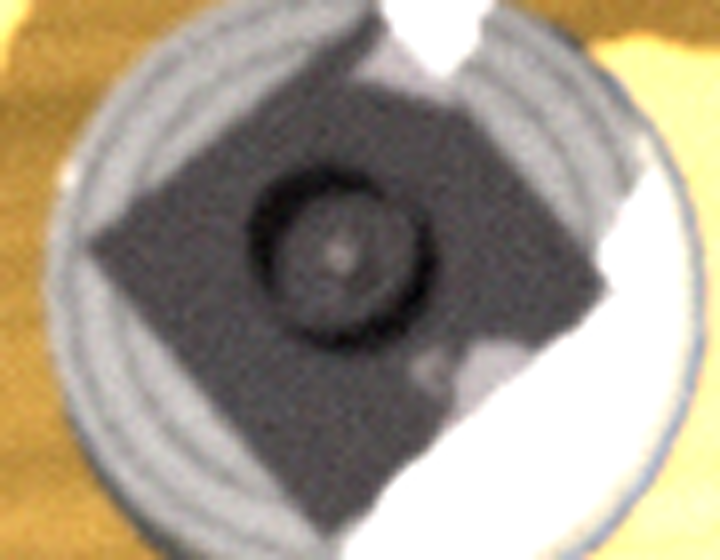

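```bash
python3 -c "
from workcell import close_job
print(close_job())"
```

```text
the job is handed in; nothing more can be done
None
```

The trimming chuck is on the wheel, over the shaft with the drive pin in its slot, and I let go of it. I handed the job in at about 17 s of the 72 s allowed.

**What I did:** I gripped the chuck by its neck and carried it high over the bench. I then turned it about 155° to match the pin as seen in the pictures. Lowering it onto the shaft, I re-centred when the side force reached about 5 N. The highest wrist force I read was about 16 N (14 N of it upward). I then turned it a few degrees each way, opened the gripper and backed off.

**Checks that agreed:**
- **Pin in slot:** turning it met a stop in both directions, with opposite torques and no change in height. The last top picture shows the pin inside the slot and the shaft tip centred in the neck.
- **Fully home:** the chuck came to rest with its underside at about 88 mm. That is the wheel-head height, judged from the gripper height at pick-up.
- **Other things:** the last top picture shows the wheel, bat, bowl and can where they were. The arm hides the cup and rib and part of the jar there, so I did not check those three. Its path passed high over them.

**Checks that disagreed or were weak:**
- The two cameras disagreed by 2–4 mm, so I did the final centring by force.
- The gripper read about 52.5 mm on the 54 mm neck, probably a reading offset.
- I measured the plate edges in the last top picture as 112–116 mm, against the true 116 mm. The corners were in shadow, so the picture only roughly confirms the plate is flat.

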